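Hang the caddy back on the bench rail

ROBOT

A 6-joint arm with a two-finger parallel gripper is mounted at the origin on the work surface. World frame = base frame: x ahead of the robot, y to its left, z up, the work surface at z = 0. Lengths are in m, angles in rad, forces in N, time in s.
With the tool pointing down it reaches from about 0.375 to 0.975 m from the base axis. Payload 3.8 kg.
Tool frame: the origin (TCP) lies midway between the tips of the shut fingers; the grasp point (between the pads) lies 19 mm behind it; x points along the fingers, y is the direction in which the jaws open and shut, and the axes are right-handed (so a half turn about x gives the same grasp; the last joint's range is limited). The gripper opens to 88 mm and grips with 3 to 60 N. Pads are 18 mm wide; open, the fingers measure 123 mm over their backs; the gripper's body (75 mm by 187 mm) begins 45 mm behind the grasp point.
Start: joints at [-1.3, 0.264, 1.604, -0, 1.274, -0.037], TCP at [0.204, -0.643, 0.212] pointing down, gripper open.
Joint ranges: [-2.63, 2.63], [-0.94, 2.18], [0.31, 2.57], [-1.31, 4.45], [0, 2.66], [-2.55, 2.55]. Speed limits (rad/s): [2.57, 2.57, 3.14, 3.14, 3.14, 3.14].

INTERFACE

Orientations are given as a rotation vector (axis times angle).
In Python, from cell import manip, inverse_kinematics, cams, order gives the robot as it stands. Calls block until the motion is done:
- manip.move_pose(position, orientation): joint-space move of the TCP to a pose.
- manip.move_linear(position, rate=0.15, rot=None): straight line of the TCP; rot=None keeps the orientation; rate is the mean speed in m/s.
- manip.set_joints(angles): joint-space move.
- manip.set_gripper(opening, force=None): finger opening in m; force is the grip in N (None keeps the last); returns when the fingers have stopped.
- manip.dwell(seconds).
- inverse_kinematics(position, orientation): joint angles nearest the present ones, or None.
- manip.state(): the state.
- cams.capture(name): name is "side" or "top" or "wrist"; returns a dict with "image" (420x560x3 uint8, blue, green, red), "z_map" (420x560 float32, m along the optical axis (not along the pixel's ray), 0 where there is no reading), "intrinsics" (3x3 intrinsics, pixels), "position" and "orientation" of the camera in the world; the wrist camera has in their place "T_tool_cam" (4x4, takes a point from camera to tool coordinates, whose origin is the TCP and whose axes are the tool frame's). Camera axes: x right, y down, z forward; pixel columns grow to the right and rows downward; lengths in m; the calibration is good to about 2 mm. A picture is of the moment at which its call begins: read the wrist's pose just before it.
A pose or a line that the arm cannot do raises manip.IKError and nothing moves.
- order.close_job(): hands the job in, once; it reports no verdict.
The state is a dict: "clock": time; "joint_pos": joint angles; "joint_velocities": joint speeds; "tau": joint torques, N m; "tool_pos": TCP position; "tcp_rot": TCP orientation; "contact_force": force on the tool from outside, world axes, zero at the start; "moment": the same for the moment, N m; "gripper_width": finger opening in m.
Only numpy, scipy, OpenCV 4.12 (cv2) and the standard library are available. Lean on these libraries where they do the work, as an engineer would, in place of code of your own. Each camera call takes 0.05 s, during which the arm holds its last target.

TASK

Hang the green caddy back on the bench divider's rail, in the free place between the white stopper bin and the dropper-bottle shelf: tilt its front up to get the angled rear strip down into the slot behind the cleat, then let the front down so that the strip locks and the caddy hangs level, flush against the rail. Leave it there on its own, and do not knock over or push away the glassware and bottles standing on the bench.

Things in the scene. Friction and masses are not known exactly. Their poses are not given: they have to be found in the camera images.
- caddy_grip (a point): Centre of the grip of the loose bright green caddy (about 0.22 kg). Caddy: two-part open bin 85 deep (x) x 110 wide (y), walls 52 high; the grip is a plate over its middle, 60 long (x), 10 thick (y), 52 to 88 mm above the underside. The point is 70 above the underside, over its centre. z up; x to the rear (strip side), -x to the front (paper label); y along the width.
- caddy_hook (a point): Point under the caddy's angled rear strip that rests on the cleat's edge when hung: 45.8 mm behind (x) and 26.5 mm below the grip's centre; caddy's axes. The strip, 90 wide (y) and 4 thick, leaves the rear wall's top (rear wall at x = 42.5 from the grip) and runs rearward and down, 55 degrees below level, to 20 mm past this point. Front tilted up 35 degrees: it points straight down.
- caddy_lip (a point): Top of the lip on the strip's end: the last 4 mm are turned up at right angles, so the end is 9 mm thick. From the hook point: 17.7 mm in x, -9.6 mm in z; caddy's axes. Upright, strip and lip slip down the 11 mm slot with 2 mm to spare until the rear wall stops on the cleat (hook point then within 2 mm of its edge); level they cannot pass. They hold when turned level.
- rail_seat (a point): Middle of the free place on the fixed aluminium rail, 460 mm long (y), on a low white bench divider: the top inner edge of the cleat (the rail's 3 mm front plate, on this point's -x side), 150 mm above the bench. z up; x level, from the free side into the divider; a hung caddy's axes are parallel. The bin (y -220 to -120 mm) and the shelf (y 120 to 220) stand out 90, and 20 above this point.
- rail_ledge (a point): Lower front edge of the rail's rear ledge, 11 mm in x from rail_seat, 6 mm lower; axes as rail_seat. The slot, open above, lies between cleat and ledge; its floor is 26 mm below the cleat's edge. The ledge is 15 mm deep (x), its top 2 mm above the cleat; below it the slot reaches 12 mm farther in x. Turning the caddy level about the cleat's edge swings its lip under the ledge.
- flask: Bystander: clear conical flask, 84 mm across, 130 mm high; origin at the centre of its underside.
- beaker: Bystander: clear beaker, 68 mm across, 85 mm high; origin at the centre of its underside.
- reagent: Bystander: amber reagent bottle with blue cap, 60 mm across, 125 mm high; origin at the centre of its underside.
- cylinder: Bystander: clear measuring cylinder with a 60 mm foot, 153 mm high; origin at the centre of its underside.
- wash_bottle: Bystander: white bottle with red cap, 56 mm across, 130 mm high; origin at the centre of its underside.
There are look-alikes about, which are no part of the job. Of the things that look like the part that bears caddy_grip, take the one that is farthest to the robot's right at the start.

How it is judged:
At the end, for the whole second after the job is handed in: For the whole last second the caddy, released, hangs on the rail by its strip: the hook point within 4 mm of the cleat's edge in height and depth and within 60 mm of the middle of the free place along the rail, level and square to the rail within 0.1 rad (x of caddy_hook in the frame of rail_seat between -0.004 and 0.004 m and z of caddy_hook in the frame of rail_seat between -0.004 and 0.004 m and y of caddy_hook in the frame of rail_seat between -0.06 and 0.06 m and angle between the z axis of caddy_hook and the z axis of rail_seat, either way round below 0.1 rad and angle between the x axis of caddy_hook and the x axis of rail_seat, either way round below 0.1 rad); the robot touches nothing.
It fails at once if a flask, beaker, reagent bottle, measuring cylinder or wash bottle is pushed more than 30 mm or tipped over (distance of any of flask, beaker, reagent, cylinder, wash_bottle from where it was at the start of the episode above 0.03 m or angle between any of flask, beaker, reagent, cylinder, wash_bottle's own z axis and vertical above 0.5 rad).
It also fails if it takes over 48 s, if anything falls off the work surface, if the arm or the gripper's body presses on something with over 40 N, if the wrist force passes 120 N, or if a joint passes its speed limit or range.

## Working session

There is one attempt and no reset: what is moved stays moved. The work goes in short steps, each a Python script; the robot and the scene stay as the last script left them, time stands still between calls to the robot, and variables do not carry over. Pictures are saved under pics/ and viewed, and the job is handed in when it is done.

```bash
ls; mkdir -p pics; python3 - <<'E'
from cell import manip, cams
import cv2,numpy as np
s=manip.state();print(s['clock'],s['tool_pos'],s['tcp_rot'])
for n in ['side','top','wrist']:
    c=cams.capture(n);cv2.imwrite(f'pics/a_{n}.png',c['image'])
    np.savez(f'a_{n}.npz',**c)
    print(n,c['intrinsics'].tolist(),c.get('position'),c.get('orientation'),c.get('T_tool_cam'),c['z_map'].min(),c['z_map'].max())
E
```

```text
pics
0.0 [ 0.20428652 -0.64253702  0.21090546] [ 2.05616145  0.32129627 -2.0567219 ]
side [[501.59623199795163, 0.0, 277.1651045494419], [0.0, 501.59623199795163, 208.22883485588855], [0.0, 0.0, 1.0]] [ 0.5038328  -0.95974309  1.01467268] [-2.32739671  0.05502774 -0.04825907] None 0.0 3.4823773
top [[392.34005936512614, 0.0, 282.1809309380939], [0.0, 392.34005936512614, 209.96498540031442], [0.0, 0.0, 1.0]] [ 0.45635134 -0.02765356  1.16585219] [-2.19120608  2.13625632 -0.08470839] None 0.0 2.0679038
wrist [[301.04219842564584, 0.0, 276.75753274502733], [0.0, 301.04219842564584, 210.45263030989238], [0.0, 0.0, 1.0]] None None [[ 4.91511410e-04 -2.92048345e-01  9.56403431e-01 -1.71996300e-01]
 [ 9.99999821e-01 -1.82142659e-04 -5.69535582e-04 -5.07553911e-04]
 [ 3.40533788e-04  9.56403540e-01  2.92048203e-01 -7.61447290e-02]
 [ 0.00000000e+00  0.00000000e+00  0.00000000e+00  1.00000000e+00]] 0.0 1.4255294
```

View pics/a_top.png

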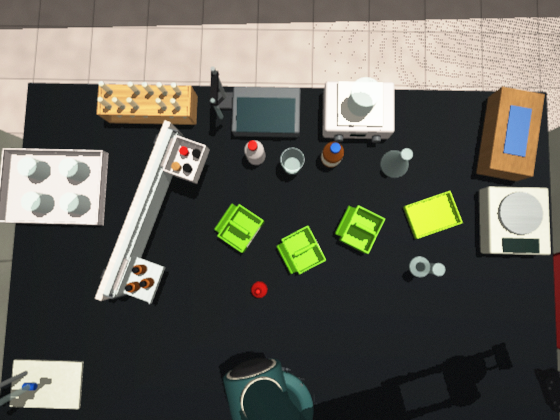

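View pics/a_side.png

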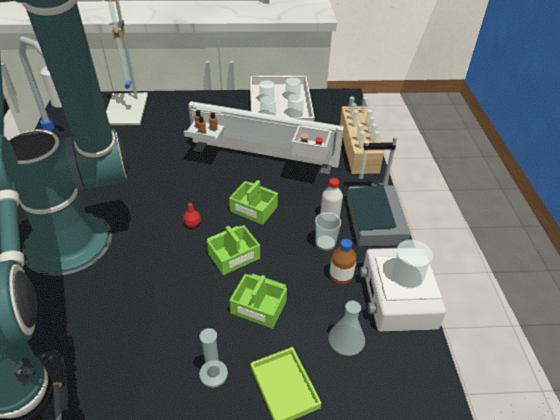

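View pics/a_wrist.png

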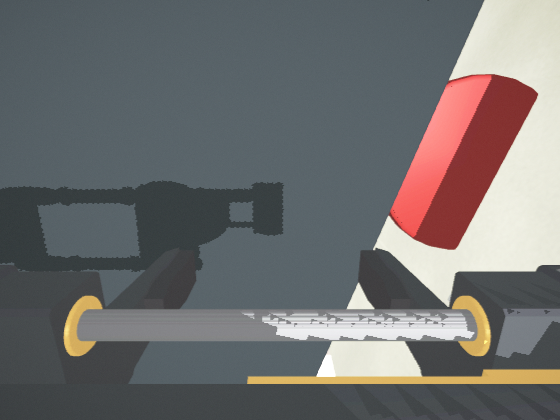

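The top view has +x up and +y to the left. There are three green caddies at about (240,228), (302,250) and (360,229), and a flat lime tray at (433,215), which is not a caddy. The target is the rightmost caddy, at (360,229). The rail runs obliquely from (105,295) to (170,130), with the shelf at (145,280) and the bin at (187,160). I'll zoom in.

```bash
cat > h.py <<'E'
import numpy as np, cv2
from scipy.spatial.transform import Rotation as R
def load(n): 
    d=np.load(n,allow_pickle=True); return {k:d[k] for k in d.files}
def cloud(c,T=None):
    K=c['intrinsics'];z=c['z_map'];v,u=np.mgrid[:420,:560]
    p=np.stack([(u-K[0,2])/K[0,0]*z,(v-K[1,2])/K[1,1]*z,z],-1)
    if T is None: 
        Rm=R.from_rotvec(c['orientation']).as_matrix();t=c['position']
    else: Rm,t=T[:3,:3],T[:3,3]
    w=p@Rm.T+t; w[z==0]=np.nan
    return w
def wristT(st,c):
    T=np.eye(4);T[:3,:3]=R.from_rotvec(st['tcp_rot']).as_matrix();T[:3,3]=st['tool_pos']
    return T@np.array(c['T_tool_cam'])
E
python3 - <<'E'
from h import *
ts=load('a_top.npz');ss=load('a_side.npz')
a=cv2.resize(ts['image'][180:280,200:480],None,fx=2.8,fy=2.8,interpolation=cv2.INTER_CUBIC)
b=cv2.resize(ss['image'][80:340,180:420],None,fx=3,fy=2.3,interpolation=cv2.INTER_CUBIC)
cv2.imwrite('pics/z1.png',a);cv2.imwrite('pics/z2.png',b)
for n,c in(('top',ts),('side',ss)):
    w=cloud(c);hsv=cv2.cvtColor(c['image'],cv2.COLOR_BGR2HSV)
    m=cv2.inRange(hsv,(35,120,60),(75,255,255))
    k,l,st,ce=cv2.connectedComponentsWithStats(m)
    for i in range(1,k):
        if st[i,4]<150: continue
        q=w[l==i]
        print(n,ce[i].round(),st[i,4],np.nanmean(q,0).round(3),np.nanpercentile(q[:,2],[5,50,99]).round(3),'hue',np.median(hsv[l==i],0))
    # bench height
    print('bench', [w[v,u].round(3) for v,u in ([ (330,300),(300,200)] if n=='top' else [(250,150),(150,120)])])
w=cloud(ts)
for p in [(107,295),(172,127),(145,262),(130,222),(185,160),(145,280)]: print(p,w[p[1],p[0]].round(3))
E
```

```text
top [437. 213.] 633 [ 0.568 -0.46   0.011] [-0.001  0.009  0.027] hue [ 39. 188. 212.]
top [238. 226.] 1459 [0.514 0.122 0.023] [0.001 0.007 0.09 ] hue [ 44. 201. 213.]
top [359. 228.] 1564 [ 0.519 -0.231  0.026] [0.001 0.015 0.09 ] hue [ 45. 201. 178.]
top [301. 251.] 1521 [ 0.449 -0.063  0.022] [0.001 0.006 0.09 ] hue [ 43. 189. 231.]
bench [array([ 0.221, -0.066,  0.005]), array([0.298, 0.227, 0.004])]
side [254. 200.] 1323 [0.514 0.114 0.033] [0.    0.034 0.088] hue [ 46. 156. 147.]
side [232. 247.] 1624 [ 0.451 -0.065  0.031] [0.    0.031 0.088] hue [ 46. 156. 153.]
side [259. 298.] 2027 [ 0.518 -0.23   0.03 ] [0.    0.029 0.089] hue [ 45. 154. 148.]
side [285. 385.] 3323 [ 0.567 -0.443  0.007] [-0.     0.004  0.024] hue [ 39. 138. 223.]
bench [array([ 0.229, -0.036, -0.003]), array([nan, nan, nan])]
(107, 295) [0.324 0.434 0.153]
(172, 127) [0.777 0.3   0.123]
(145, 262) [0.408 0.357 0.111]
(130, 222) [0.513 0.39  0.145]
(185, 160) [0.69  0.264 0.107]
(145, 280) [0.365 0.337 0.158]
```

View pics/z1.png

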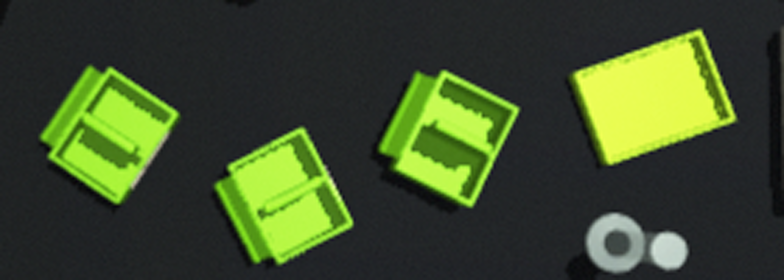

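View pics/z2.png

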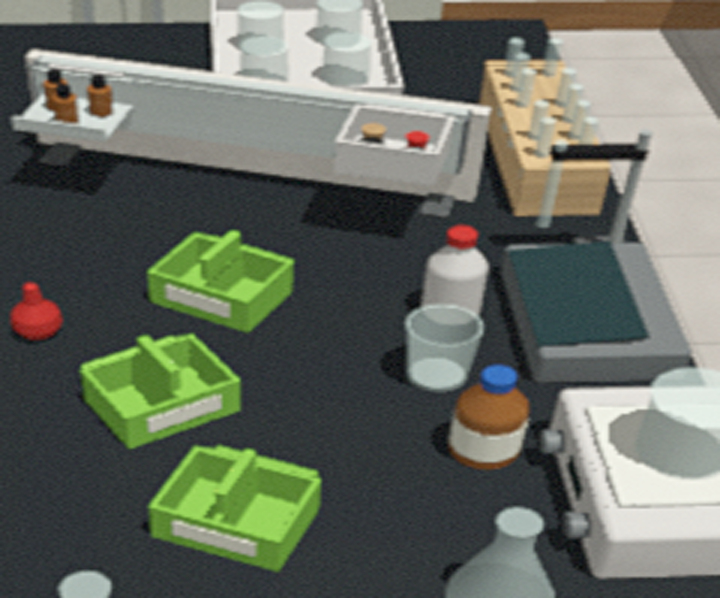

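Rear strips (darker green) are on the left (+y) side of each caddy, and the labels face the camera in the side view. The target's yaw looks close to the rail's. Next I'll get rough numbers for both and check IK.

```bash
cat >> h.py <<'E'
def toolrot(psi,tilt=0,s=1):
    """tool pointing down at tilt 0, caddy yaw psi, front-up tilt (rad)"""
    xc=np.array([np.cos(psi),np.sin(psi),0]);yc=np.array([-np.sin(psi),np.cos(psi),0]);z=np.array([0,0,1.])
    Rt=R.from_rotvec(yc*tilt).as_matrix()
    zc=Rt@z; xcc=Rt@xc
    return R.from_matrix(np.stack([-zc,s*yc,s*xcc],1)).as_rotvec()
E
python3 - <<'E'
from h import *
from cell import manip, inverse_kinematics
ts=load('a_top.npz');ss=load('a_side.npz')
# caddy grip: points z>0.06 in green blob
for n,c,box in(('top',ts,(325,195,400,260)),('side',ss,(225,270,295,330))):
    w=cloud(c);hsv=cv2.cvtColor(c['image'],cv2.COLOR_BGR2HSV);m=cv2.inRange(hsv,(35,100,40),(75,255,255))>0
    mm=np.zeros_like(m);mm[box[1]:box[3],box[0]:box[2]]=1
    q=w[m&mm]; g=q[q[:,2]>.078][:,:2]
    r=cv2.minAreaRect(g.astype(np.float32)*1000); print(n,'grip',len(g),g.mean(0).round(4),r)
    b=q[q[:,2]>.04][:,:2];print(cv2.minAreaRect(b.astype(np.float32)*1000))
    # rail
    box=(90,110,215,310) if n=='top' else (180,95,350,175)
    mm=np.zeros_like(m);mm[box[1]:box[3],box[0]:box[2]]=1
    q=w[mm&(w[...,2]>.13)&(w[...,2]<.25)]
    print('rail',len(q),np.histogram(q[:,2],bins=np.arange(.13,.22,.005)))
    h=q[(q[:,2]>.14)]; print(cv2.minAreaRect(h[:,:2].astype(np.float32)*1000))
for nm,p,psi in(('cad',[.52,-.231,.25],1.18),('rail',[.53,.33,.3],1.18)):
  for s in(1,-1):
    for t in (0,.6):
      q=inverse_kinematics(p,toolrot(psi,t,s)); print(nm,s,t,None if q is None else np.round(q,2))
E
```

```text
top grip 87 [ 0.5157 -0.236 ] ((516.0518188476562, -236.11973571777344), (59.50782012939453, 9.51862907409668), 64.94601440429688)
((488.59039306640625, -213.7950897216797), (104.3864517211914, 180.52996826171875), 65.15637969970703)
rail 4358 (array([ 204,  358,  600, 1293, 1334,  425,   47,   37,   57,    3,    0,
          0,    0,    0,    0,    0,    0]), array([0.13 , 0.135, 0.14 , 0.145, 0.15 , 0.155, 0.16 , 0.165, 0.17 ,
       0.175, 0.18 , 0.185, 0.19 , 0.195, 0.2  , 0.205, 0.21 , 0.215]))
((532.4762573242188, 328.744140625), (135.13720703125, 500.5059509277344), 71.87355041503906)
side grip 115 [ 0.5165 -0.2388] ((516.1478881835938, -236.8777618408203), (60.94483184814453, 12.162254333496094), 65.27867126464844)
((517.697021484375, -233.58047485351562), (94.58358764648438, 111.97929382324219), 64.67958068847656)
rail 2625 (array([285, 344, 437, 664, 617, 202,  27,  36,  13,   0,   0,   0,   0,
         0,   0,   0,   0]), array([0.13 , 0.135, 0.14 , 0.145, 0.15 , 0.155, 0.16 , 0.165, 0.17 ,
       0.175, 0.18 , 0.185, 0.19 , 0.195, 0.2  , 0.205, 0.21 , 0.215]))
((534.1455688476562, 329.55670166015625), (145.32565307617188, 497.888671875), 71.2684555053711)
cad 1 0 None
cad 1 0.6 None
cad -1 0 [-0.46  0.04  1.79 -0.    1.31 -0.07]
cad -1 0.6 [-0.11  0.14  1.8  -0.58  1.42  0.44]
rail 1 0 [ 0.52  0.13  1.61 -0.    1.41 -2.23]
rail 1 0.6 [ 0.68  0.5   1.25 -0.29  1.92 -2.1 ]
rail -1 0 [ 0.52  0.13  1.61 -0.    1.41  0.91]
rail -1 0.6 [ 0.68  0.5   1.25 -0.29  1.92  1.04]
```

```bash
python3 - <<'E'
from h import *
from cell import manip, cams
psi=np.radians(70)
manip.move_pose([.50,.32,.30],toolrot(psi,0,-1))
st=manip.state();c=cams.capture('wrist')
print(st['clock'],st['tool_pos'])
c['T']=wristT(st,c);np.savez('r1.npz',**c);cv2.imwrite('pics/r1.png',c['image'])
E
```

```text
3.675 [0.50039249 0.31940654 0.29987171]
```

View pics/r1.png

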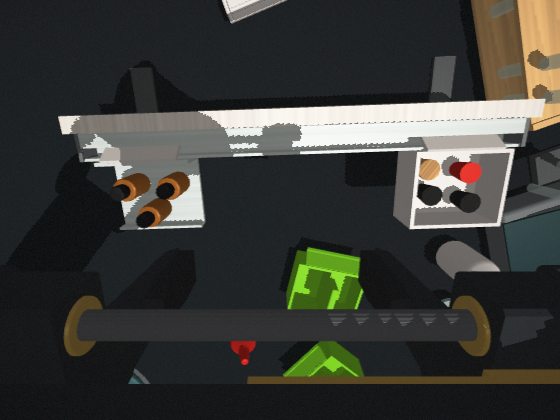

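The wrist view shows the rail at rows 100–160, with the shelf at the left (160,190) and the bin at the right (455,190). I'll zoom in and extract the profile.

```bash
python3 - <<'E'
from h import *
c=load('r1.npz');im=c['image']
a=cv2.resize(im[90:175,50:310],None,fx=3,fy=6,interpolation=cv2.INTER_NEAREST)
b=cv2.resize(im[90:175,300:560],None,fx=3,fy=6,interpolation=cv2.INTER_NEAREST)
cv2.imwrite('pics/r1a.png',a);cv2.imwrite('pics/r1b.png',b)
w=cloud(c,c['T'])
for u in (240,330):
    for v in range(96,166,2): print(u,v,im[v,u],(w[v,u]*1000).round(1))
E
```

```text
240 96 [38 34 32] [486.5 439.8  -2.1]
240 98 [35 33 28] [4.857e+02 4.370e+02 3.000e-01]
240 100 [13 17 11] [484.5 434.6  -1.5]
240 102 [20 18 15] [483.6 431.8   0.5]
240 104 [19 18 18] [482.3 429.5  -2.2]
240 106 [18 16 15] [481.4 426.8  -1. ]
240 108 [26 25 25] [ 4.804e+02  4.241e+02 -1.000e-01]
240 110 [233 241 246] [493.9 412.1 144.8]
240 112 [234 241 246] [493.4 410.2 146.6]
240 114 [234 242 246] [492.5 408.4 144.8]
240 116 [234 241 246] [491.8 406.6 145.2]
240 118 [233 241 247] [491.  404.8 144.9]
240 120 [233 241 247] [490.4 402.9 146. ]
240 122 [235 242 247] [489.5 401.1 145.1]
240 124 [234 242 247] [488.6 399.2 144.2]
240 126 [234 241 246] [488.1 397.3 146.1]
240 128 [231 236 231] [488.1 395.4 151.9]
240 130 [238 242 238] [487.2 393.6 150.7]
240 132 [236 240 236] [486.6 391.7 152.3]
240 134 [233 237 232] [485.7 389.8 151. ]
240 136 [111 113 109] [484.9 388.  150.8]
240 138 [112 116 111] [484.4 386.1 152.5]
240 140 [117 119 116] [483.4 384.2 150.6]
240 142 [115 119 115] [482.6 382.3 150.8]
240 144 [235 239 235] [478.1 379.6 124.3]
240 146 [237 240 236] [477.  377.5 122.5]
240 
[... 1147 characters left out ...]
 [242 245 242] [573.8 359.7 150.4]
330 134 [244 246 244] [572.9 358.  152.2]
330 136 [246 248 246] [572.4 356.  151.7]
330 138 [247 249 247] [571.9 354.  151.1]
330 140 [246 249 245] [575.1 348.8 123.6]
330 142 [246 249 246] [574.4 346.8 124.3]
330 144 [244 247 244] [573.9 344.4 122.6]
330 146 [116 119 115] [573.1 342.5 123.9]
330 148 [100 104  99] [571.8 341.1 128.8]
330 150 [191 194 189] [568.5 342.1 149.4]
330 152 [244 246 243] [567.9 340.1 149.4]
330 154 [39 37 33] [585.9 313.7   0.6]
330 156 [40 37 33] [5.850e+02 3.107e+02 4.000e-01]
330 158 [38 36 31] [584.3 307.5  -1.2]
330 160 [39 37 33] [583.4 304.5  -1.6]
330 162 [36 33 30] [582.2 301.9   0.9]
330 164 [37 35 30] [581.6 298.4  -2. ]
```

View pics/r1a.png

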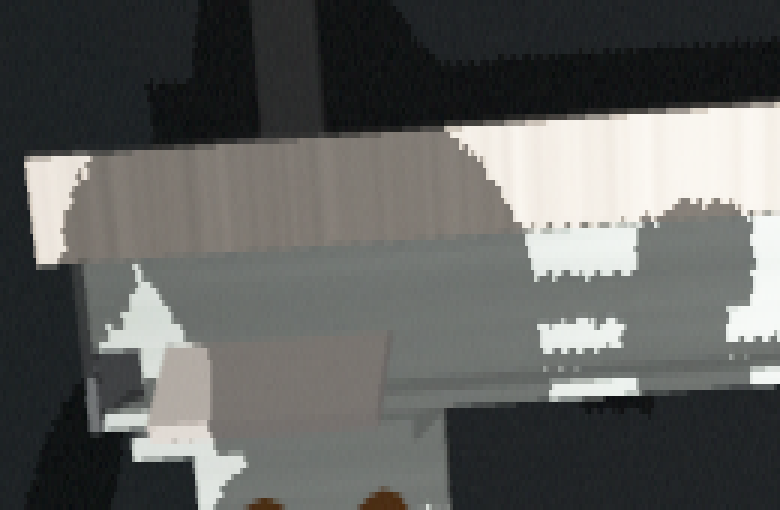

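View pics/r1b.png

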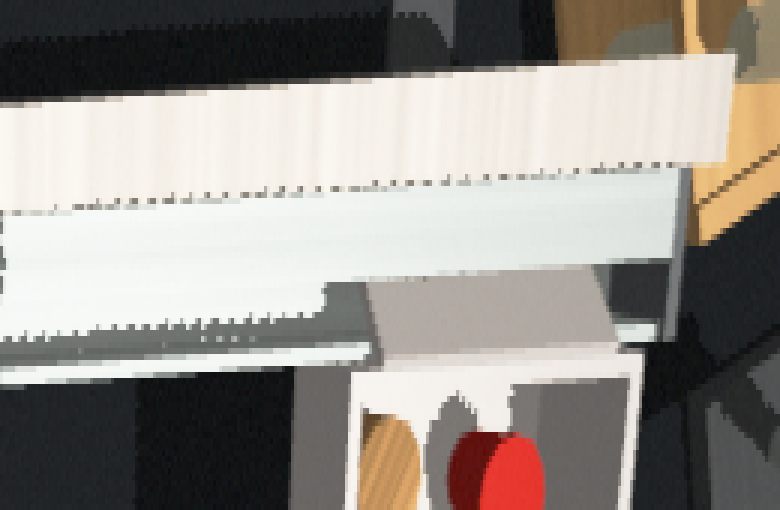

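```bash
cat > rail.py <<'E'
from h import *
def ray(c,u,v,z0):
    K=c['intrinsics'];T=c['T'];d=T[:3,:3]@np.array([(u-K[0,2])/K[0,0],(v-K[1,2])/K[1,1],1.]);o=T[:3,3]
    return o+d*(z0-o[2])/d[2]
if __name__=='__main__':
    c=load('r1.npz');w=cloud(c,c['T']);Z=w[...,2]
    E={k:[] for k in['back','boardfront','ledgefront','cleatin','cleatout']}
    for u in range(75,540):
        col=Z[60:175,u]
        v=np.where((col>.135)&(col<.16))[0]
        if len(v)<15: continue
        E['back'].append(ray(c,u,v[0]+60-.5,.1455))
    for u in range(212,385):
        col=Z[95:175,u]
        fl=np.where((col>.118)&(col<.1285))[0]+95
        if len(fl)<3: continue
        f0,f1=fl[0],fl[-1]
        E['ledgefront'].append(ray(c,u,f0-.5,.152))
        top=np.where((col>.1465)&(np.arange(95,175)>f1))[0]+95
        if len(top): 
            E['cleatout'].append(ray(c,u,top[-1]+.5,.150)); E['cleatin'].append(ray(c,u,top[0]-.5,.150))
        bd=np.where((col<.1485)&(col>.14)&(np.arange(95,175)<f0-4))[0]+95
        E['boardfront'].append(ray(c,u,bd[-1]+.5,.152))
    fits={}
    for k,p in E.items():
        p=np.array(p)[:,:2]
        for _ in range(4):
            l=cv2.fitLine(p.astype(np.float32)*1000,cv2.DIST_HUBER,0,.01,.01).ravel()
            n=np.array([-l[1],l[0]]); 
            if n[1]<0:n=-n
            r=(p*1000-l[2:])@n; p=p[abs(r)<1.5]
        print(k,len(p),'psi',np.degrees(np.arctan2(n[1],n[0])).round(2),'rms',r.std().round(2),'off',(n@l[2:]).round(2)); fits[k]=(n,l[2:])
    n=fits['back'][0]
    psi=np.arctan2(n[1],n[0])
    for P in(psi,):
        n=np.array([np.cos(P),np.sin(P)])
        for k,(m,q) in fits.items(): print(k,(n@q).round(2))
    # shelf / bin inner sides in rail y
    t=np.array([-n[1],n[0]])
    for nm,m in(('all',(Z>.155)&(Z<.175)),('shelf',(Z>.10)&(Z<.145))):
        pass
    d=(w[...,:2]*1000)@n-fits['ledgefront'][1]@n
    y=(w[...,:2]*1000)@t
    for lo,hi in((.1,.145),(.155,.175)):
        m=(d<-30)&(d>-90)&(Z>lo)&(Z<hi)
        hs=np.histogram(y[m],bins=np.arange(-700,0,10)); print(lo,[(int(b),int(a)) for a,b in zip(*hs) if a>3])
E
python3 rail.py
```

```text
back 465 psi 71.9 rms 0.29 off 545.82
boardfront 173 psi 71.92 rms 0.3 off 527.77
ledgefront 173 psi 71.92 rms 0.29 off 512.69
cleatin 173 psi 71.91 rms 0.31 off 502.07
cleatout 173 psi 71.84 rms 0.3 off 499.29
back 545.82
boardfront 527.92
ledgefront 512.87
cleatin 502.17
cleatout 498.88
0.1 [(-620, 1018), (-610, 257), (-600, 560), (-590, 816), (-580, 257), (-570, 116), (-560, 354), (-550, 420), (-540, 67), (-530, 681), (-290, 135), (-280, 456), (-270, 369), (-260, 202), (-250, 319), (-240, 160), (-230, 395), (-220, 230), (-210, 138), (-200, 189), (-190, 157)]
0.155 [(-630, 117), (-620, 120), (-530, 225), (-270, 137), (-260, 108), (-250, 10), (-240, 195), (-230, 41), (-220, 198), (-210, 74)]
```

The rail fit is consistent: psi is 71.9° and the cleat-to-ledge gap comes out at 11 mm. Now I'll look at the caddy from above with the wrist camera.

```bash
python3 - <<'E'
from h import *
from cell import manip, cams
psi=np.radians(65.1)
manip.set_gripper(.045,force=50)
manip.move_pose([.516,-.2365,.19],toolrot(psi,0,-1))
st=manip.state();c=cams.capture('wrist')
print(st['clock'],st['tool_pos'],st['gripper_width'])
c['T']=wristT(st,c);np.savez('c1.npz',**c);cv2.imwrite('pics/c1.png',c['image'])
w=cloud(c,c['T']);hsv=cv2.cvtColor(c['image'],cv2.COLOR_BGR2HSV);m=cv2.inRange(hsv,(35,100,30),(75,255,255))>0
d=np.hypot(w[...,0]-.516,w[...,1]+.2365)
q=w[m&(d<.12)]
g=q[(q[:,2]>.083)&(q[:,2]<.095)];print(len(g),np.median(g[:,2]),cv2.minAreaRect(g[:,:2].astype(np.float32)*1000))
g=q[(q[:,2]>.044)&(q[:,2]<.058)];print(len(g),np.median(g[:,2]),cv2.minAreaRect(g[:,:2].astype(np.float32)*1000))
E
```

```text
6.5417 [ 0.51656441 -0.23579656  0.19030537] 0.04527479761355343
607 0.08741682822801955 ((515.0584106445312, -234.37420654296875), (58.79145812988281, 9.789125442504883), 63.763938903808594)
2175 0.05101373672715753 ((516.19189453125, -231.22064208984375), (94.02677917480469, 110.38127136230469), 64.47820281982422)
```

View pics/c1.png

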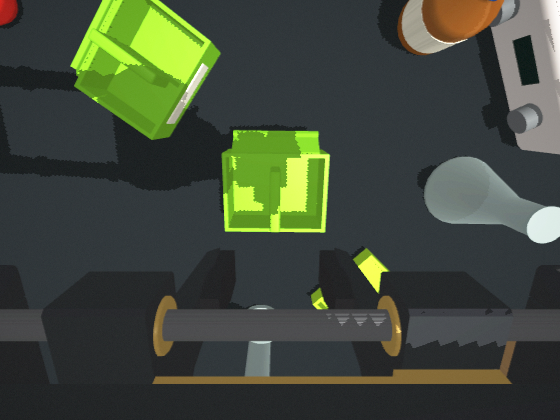

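```bash
cat >> h.py <<'E'
PSI=np.radians(71.9); N=np.array([np.cos(PSI),np.sin(PSI),0]); TT=np.array([-np.sin(PSI),np.cos(PSI),0])
SEAT=N*.5019+TT*(-.406)+np.array([0,0,.150])
GOFF=np.array([-.0458,.0265])   # grip rel hook in caddy x,z
def tcp_for(hx,hz,tilt,dy=0,dgx=0.,dgz=0.,psi=PSI):
    """TCP pose so the hook is at (hx,dy,hz) rel. seat. dgx,dgz: grasp point rel. grip centre in caddy axes"""
    g=GOFF+[dgx,dgz-.019]   # TCP rel hook in caddy frame (tool along -z)
    c,s=np.cos(tilt),np.sin(tilt)
    x=g[0]*c+g[1]*s; z=g[1]*c-g[0]*s
    return SEAT+N*(hx+x)+TT*dy+np.array([0,0,hz+z]), toolrot(psi,tilt,-1)
def hook_from(st,tilt):
    g=GOFF+[0,-.019];c,s=np.cos(tilt),np.sin(tilt)
    d=np.array(st['tool_pos'])-SEAT
    return d@N-(g[0]*c+g[1]*s), d@TT, d[2]-(g[1]*c-g[0]*s)
E
python3 - <<'E'
from h import *
from cell import manip, cams, inverse_kinematics
for a in [(.001,.04,np.radians(35)),(.001,0,np.radians(35)),(0,0,0),(0,.08,0)]:
    p,r=tcp_for(*a);q=inverse_kinematics(p,r);print(p.round(3),None if q is None else np.round(q,2))
r=toolrot(np.radians(64.7),0,-1)
manip.move_pose([.5152,-.235,.12],r)
manip.move_linear([.5152,-.235,.052],rate=.1)
manip.set_gripper(0,force=50)
st=manip.state();print(st['clock'],st['tool_pos'],st['gripper_width'],np.round(st['contact_force'],2))
manip.move_linear([.5152,-.235,.25],rate=.2)
st=manip.state();c=cams.capture('wrist');print(st['clock'],st['tool_pos'],st['gripper_width'],np.round(st['contact_force'],2),np.round(st['moment'],2))
c['T']=wristT(st,c);np.savez('g1.npz',**c);cv2.imwrite('pics/g1.png',c['image'])
E
```

```text
[0.532 0.32  0.222] [ 0.69  0.52  1.36 -0.32  1.78  1.02]
[0.532 0.32  0.182] [ 0.69  0.54  1.4  -0.32  1.72  1.04]
[0.528 0.307 0.158] [ 0.49  0.18  1.81 -0.    1.15  0.8 ]
[0.528 0.307 0.238] [ 0.49  0.13  1.72 -0.    1.3   0.8 ]
8.4417 [ 0.51509274 -0.23496261  0.05208188] 0.009120541603068813 [-0.8   0.54  1.14]
9.5833 [ 0.51424287 -0.23450008  0.24817904] 0.009196528576257136 [-0.42 -0.   -1.99] [-0.03 -0.04 -0.02]
```

View pics/g1.png

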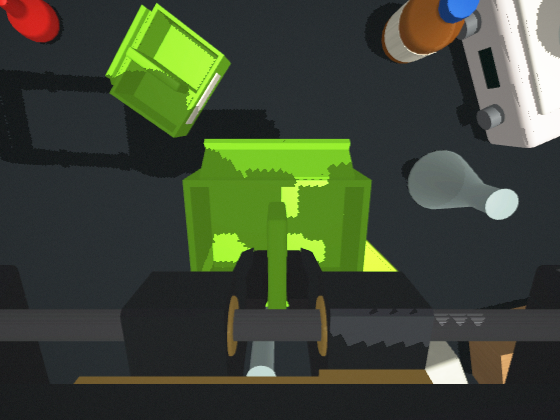

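The caddy is held straight, with its strip visible at rows 139–178. Next I'll check the in-hand pose from the same picture.

```bash
python3 - <<'E'
from h import *
c=load('g1.npz');w=cloud(c,np.array(c['T_tool_cam']))
cad=np.stack([-w[...,2],-w[...,1],-w[...,0]-.019],-1)*1000
for u in(225,330):
    for v in range(136,186,2): print(u,v,cad[v,u].round(1))
# rim plane: wall top points
hsv=cv2.cvtColor(c['image'],cv2.COLOR_BGR2HSV);m=cv2.inRange(hsv,(35,100,30),(75,255,255))>0
X,Y,Z=cad[...,0],cad[...,1],cad[...,2]
r=m&(abs(Z+19)<5)&(X<46)&(X>-45)&(abs(Y)<60)&(abs(Y)>50)
A=np.c_[X[r],Y[r],np.ones(r.sum())];s=np.linalg.lstsq(A,Z[r],rcond=None)[0];print('rim plane slope x,y, z0',s,r.sum())
# top edge of the strip row
e=[]
for u in range(212,345):
    v=np.where(m[100:200,u])[0][0]+100; e.append((u,v))
e=np.array(e);print(np.polyfit(e[:,0],e[:,1],1),np.degrees(np.arctan(np.polyfit(e[:,0],e[:,1],1)[0])))
E
```

```text
225 136 [  53.8   70.5 -267.6]
225 138 [  51.2   70.6 -267.4]
225 140 [ 63.7  31.9 -37.8]
225 142 [ 62.6  31.6 -35.7]
225 144 [ 61.3  31.9 -36.8]
225 146 [ 60.   32.  -37.5]
225 148 [ 58.6  32.4 -39.5]
225 150 [ 57.5  32.3 -38.2]
225 152 [ 56.5  32.  -36.4]
225 154 [ 55.4  31.9 -35.4]
225 156 [ 54.3  31.8 -34.4]
225 158 [ 53.4  31.4 -31.6]
225 160 [ 52.2  31.3 -31. ]
225 162 [ 51.3  31.1 -29.4]
225 164 [ 50.2  31.  -28.1]
225 166 [ 49.2  30.8 -26.8]
225 168 [ 48.4  30.4 -24.1]
225 170 [ 47.5  30.2 -22.8]
225 172 [ 46.7  29.9 -20.5]
225 174 [ 45.5  30.  -20.7]
225 176 [ 44.9  29.5 -17.7]
225 178 [ 43.3  29.9 -19.7]
225 180 [ 42.2  30.  -19.7]
225 182 [ 41.   30.1 -19.7]
225 184 [ 40.   29.9 -18.7]
330 136 [  53.8  -72.1 -267.2]
330 138 [  51.2  -72.3 -267.6]
330 140 [ 63.6 -33.2 -38.6]
330 142 [ 62.5 -33.  -37.2]
330 144 [ 61.2 -33.2 -37.7]
330 146 [ 60.  -33.2 -37.8]
330 148 [ 58.7 -33.5 -39.2]
330 150 [ 57.4 -33.7 -39.6]
330 152 [ 56.4 -33.3 -37. ]
330 154 [ 55.3 -33.2 -36. ]
330 156 [ 54.3 -32.8 -33.5]
330 158 [ 53.1 -32.8 -33.5]
330 160 [ 52.4 -32.3 -30. ]
330 162 [ 51.3 -32.2 -29.3]
330 164 [ 50.1 -32.2 -28.8]
330 166 [ 49.3 -31.9 -26.5]
330 168 [ 48.4 -31.6 -24.6]
330 170 [ 47.2 -31.6 -24.4]
330 172 [ 46.3 -31.4 -22.6]
330 174 [ 45.5 -31.1 -20.6]
330 176 [ 44.3 -31.1 -20.5]
330 178 [ 43.2 -31.2 -20.4]
330 180 [ 42.1 -31.2 -20. ]
330 182 [ 40.9 -31.2 -20.1]
330 184 [ 39.8 -31.2 -19.6]
rim plane slope x,y, z0 [ 1.98243724e-03  1.42654761e-03 -2.00853815e+01] 1582
[1.12730945e-02 1.35354802e+02] 0.6458733804072401
```

```bash
python3 - <<'E'
from h import *
c=load('g1.npz');z=c['z_map'];im=c['image']
e=[]
for u in range(210,348):
    v=[v for v in range(120,160) if 0<z[v,u]<.3][0]
    # subpixel using green channel
    g=im[v-4:v+5,u,1].astype(float); e.append((u,v))
e=np.array(e);print(np.polyfit(e[:,0],e[:,1],1),e[::15].tolist())
# rear wall top inner edge / side
for u in (215,250,300,340): print(u,im[134:144,u,1],im[172:186,u,1])
E
```

```text
[1.89502476e-04 1.38954470e+02] [[210, 139], [225, 139], [240, 139], [255, 139], [270, 139], [285, 139], [300, 139], [315, 139], [330, 139], [345, 139]]
215 [ 24  28  29  26  56 202 203 204 206 239] [135 136 136 137 136 133 134 131 139 140 142 141 140 140]
250 [ 26  24  23  23  57 205 205 204 204 233] [137 138 137 136 136 135 133 133 139 143 143 141 142 142]
300 [ 47  51  49  49  66 205 204 202 205 233] [204 204 204 204 207 240 239 222 247 254 254 254 253 204]
340 [ 45  49  50  48  67 204 202 203 205 233] [137 137 139 137 137 134 134 134 138 141 141 142 142 140]
```

The caddy is square and level in hand, about 1.5 mm low. I'll move to the tilted hover over the slot.

```bash
python3 - <<'E'
from h import *
from cell import manip, cams
t=np.radians(35);D=dict(dgz=.0015)
p,r=tcp_for(-.06,.07,t,**D);manip.move_pose(p,r)
print(manip.state()['clock'])
p,r=tcp_for(.001,.028,t,**D);manip.move_linear(p,rate=.1,rot=r);manip.dwell(.2)
st=manip.state();c=cams.capture('wrist');print(st['clock'],(st['tool_pos']-p).round(4),(R.from_rotvec(st['tcp_rot'])*R.from_rotvec(r).inv()).as_rotvec().round(4),np.round(st['contact_force'],2),np.round(st['moment'],2),st['gripper_width'])
c['T']=wristT(st,c);np.savez('h1.npz',**c);cv2.imwrite('pics/h1.png',c['image'])
c=cams.capture('side');cv2.imwrite('pics/h1s.png',cv2.resize(c['image'][60:240,150:390],None,fx=3.2,fy=3.2,interpolation=cv2.INTER_CUBIC))
E
```

```text
11.525
12.6167 [ 0.0001 -0.0002  0.0008] [ 0.0006 -0.0009 -0.0004] [ 0.16  0.19 -2.55] [ 0.47 -0.27 -0.03] 0.009401292920641605
```

View pics/h1.png

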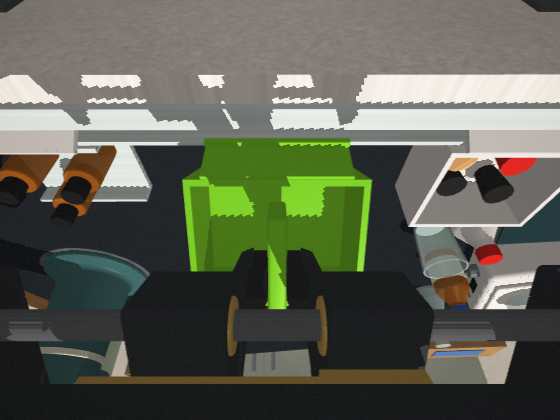

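View pics/h1s.png

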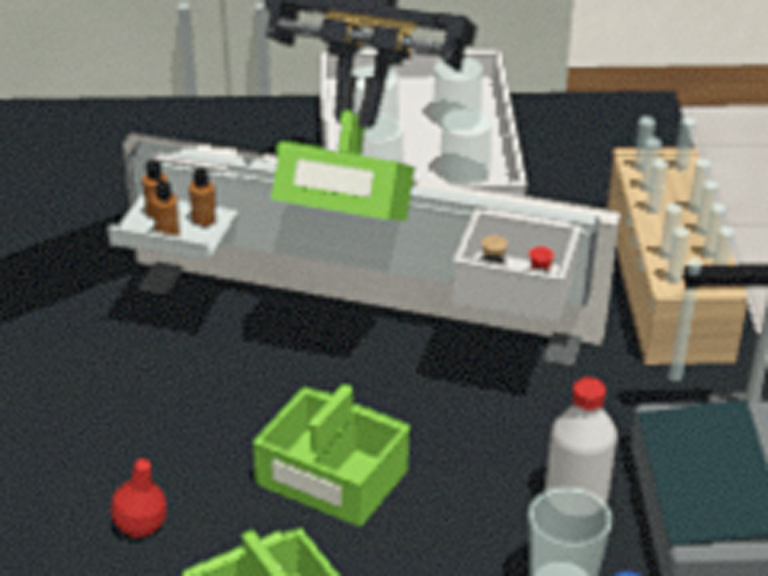

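The strip (rows 139–178) is parallel to the rail and just above the slot. I'll compare the lip and ledge in this one view.

```bash
python3 - <<'E'
from h import *
c=load('h1.npz');w=cloud(c,c['T']);d=(w-SEAT)*1000
X=d@N;Y=d@TT;Z=d[...,2]
for u in (230,325,160,420):
    print('col',u)
    for v in range(122,166,2 if u in(230,325) else 2): print(v,X[v,u].round(1),Y[v,u].round(0),Z[v,u].round(1),c['image'][v,u])
E
```

```text
col 230
122 16.4 29.0 1.1 [211 218 211]
124 15.0 29.0 1.3 [114 119 115]
126 14.0 29.0 2.0 [115 119 115]
128 12.5 29.0 1.9 [117 120 116]
130 0.2 32.0 -12.3 [112 116 111]
132 -0.5 32.0 -11.1 [114 118 114]
134 0.5 31.0 -7.6 [116 120 115]
136 0.1 31.0 -6.0 [118 122 118]
138 11.4 28.0 10.4 [ 42 116  80]
140 11.3 28.0 12.3 [ 20 114  69]
142 10.5 28.0 13.2 [ 22 113  69]
144 9.9 28.0 14.4 [ 26 113  70]
146 8.1 28.0 14.1 [ 22 112  68]
148 5.5 29.0 12.8 [ 22 114  69]
150 6.1 29.0 15.5 [ 23 115  69]
152 5.5 28.0 16.6 [ 14 113  66]
154 5.1 28.0 18.0 [ 26 116  70]
156 6.1 28.0 20.9 [ 22 115  70]
158 5.2 28.0 21.7 [ 22 115  70]
160 5.0 28.0 23.3 [ 26 116  71]
162 6.1 27.0 26.2 [ 21 115  69]
164 5.9 27.0 27.8 [ 23 115  69]
col 325
122 16.7 -30.0 1.6 [230 234 230]
124 15.0 -31.0 1.3 [233 238 233]
126 13.5 -31.0 1.3 [233 238 233]
128 11.9 -31.0 1.1 [233 238 232]
130 -0.5 -34.0 -13.2 [115 118 115]
132 0.1 -34.0 -10.3 [119 123 119]
134 -0.2 -34.0 -8.4 [121 125 119]
136 -0.1 -33.0 -6.1 [119 122 118]
138 11.2 -30.0 10.2 [ 46 116  81]
140 10.2 -30.0 11.0 [ 23 116  70]
142 10.2 -30.0 12.8 [ 33 178 108]
144
[... 1194 characters left out ...]
-91.0 1.6 [229 234 228]
128 12.4 -91.0 1.9 [231 236 232]
130 -0.5 -100.0 -13.2 [116 119 115]
132 -0.5 -100.0 -11.0 [118 121 117]
134 0.0 -98.0 -8.1 [117 119 116]
136 -0.1 -98.0 -6.2 [112 116 113]
138 -0.1 -97.0 -4.1 [114 117 113]
140 -0.3 -97.0 -2.2 [117 120 116]
142 -0.7 -97.0 -0.6 [229 233 229]
144 -1.4 -96.0 0.6 [227 231 227]
146 -30.0 -117.0 -31.6 [109 111 115]
148 -30.5 -116.0 -29.7 [107 110 113]
150 -31.8 -116.0 -28.9 [107 109 113]
152 -32.7 -116.0 -27.5 [109 111 116]
154 -33.6 -116.0 -26.1 [108 111 115]
156 -34.6 -116.0 -24.8 [108 111 115]
158 -36.9 -117.0 -24.9 [108 110 114]
160 -36.9 -117.0 -22.6 [108 110 114]
162 -38.2 -117.0 -21.7 [109 111 116]
164 -39.4 -117.0 -20.6 [107 110 115]
```

In the same view, the cleat face is at x≈-0.2 mm and the strip's lower face at ≈1.6 mm. I'll shift 0.7 mm forward and lower in steps with force monitoring.

```bash
python3 - <<'E'
from h import *
from cell import manip, cams
t=np.radians(35);D=dict(dgz=.0015)
f0=None
for hz in [.028,.023,.019,.015,.011,.007,.004,.002]:
    p,r=tcp_for(.0003,hz,t,**D);manip.move_linear(p,rate=.03,rot=r)
    st=manip.state();f=np.array(st['contact_force']);f0=f if f0 is None else f0;d=f-f0
    e=st['tool_pos']-p
    print(round(st['clock'],2),hz,'fN %.2f fT %.2f fz %.2f'%(d@N,d@TT,d[2]),'err mm',(np.array([e@N,e@TT,e[2]])*1000).round(2),np.round(st['moment'],2))
    if abs(d[2])>8 or np.linalg.norm(d)>12: print('contact');break
E
```

```text
12.97 0.028 fN 0.00 fT 0.00 fz 0.00 err mm [-0.13 -0.02  0.12] [ 0.45 -0.22  0.01]
13.28 0.023 fN -0.32 fT -0.32 fz 0.66 err mm [-0.24  0.18 -0.56] [ 0.42 -0.26 -0.02]
13.57 0.019 fN 0.56 fT 0.38 fz 0.02 err mm [-0.15  0.11 -0.4 ] [ 0.47 -0.23 -0.01]
13.85 0.015 fN -1.03 fT -0.12 fz 1.17 err mm [-0.13  0.12 -0.33] [ 0.54 -0.23 -0.03]
14.13 0.011 fN 0.79 fT -0.14 fz 1.33 err mm [-0.17  0.12 -0.32] [ 0.44 -0.25 -0.01]
14.42 0.007 fN 0.44 fT 0.79 fz 0.31 err mm [-0.19  0.09 -0.33] [ 0.48 -0.29  0.02]
14.67 0.004 fN 0.61 fT 0.44 fz 0.55 err mm [-0.12  0.07 -0.29] [ 0.54 -0.24 -0.01]
14.92 0.002 fN -1.35 fT 0.85 fz 0.30 err mm [-0.06  0.06 -0.16] [ 0.49 -0.23  0.03]
```

The strip is in the slot without contact. I'll continue down until the rear wall touches the cleat.

```bash
python3 - <<'E'
from h import *
from cell import manip, cams
t=np.radians(35);D=dict(dgz=.0015)
f0=None
for hz in [.002,.001,0,-.001,-.002,-.003,-.004]:
    p,r=tcp_for(.0003,hz,t,**D);manip.move_linear(p,rate=.02,rot=r);manip.dwell(.1)
    st=manip.state();f=np.array(st['contact_force']);f0=f if f0 is None else f0;d=f-f0
    e=st['tool_pos']-p
    print(round(st['clock'],2),hz,'fN %.2f fT %.2f fz %.2f'%(d@N,d@TT,d[2]),'err mm',(np.array([e@N,e@TT,e[2]])*1000).round(2),np.round(st['moment'],2))
    if abs(d[2])>5 : print('contact');break
c=cams.capture('wrist');cv2.imwrite('pics/i1.png',c['image']);c['T']=wristT(st,c);np.savez('i1.npz',**c)
E
```

```text
15.27 0.002 fN 0.00 fT 0.00 fz 0.00 err mm [ 0.01 -0.02  0.06] [ 0.48 -0.22  0.02]
15.62 0.001 fN 0.56 fT 0.60 fz 0.36 err mm [-0.    0.01 -0.01] [ 0.48 -0.21 -0.04]
15.97 0 fN 0.29 fT -1.08 fz 0.63 err mm [-0.02 -0.01 -0.03] [ 0.56 -0.26  0.04]
16.32 -0.001 fN 0.09 fT -0.75 fz 0.83 err mm [-0.05 -0.   -0.04] [ 0.52 -0.22  0.07]
16.67 -0.002 fN -0.46 fT -0.24 fz 2.27 err mm [-0.19 -0.07  0.28] [ 0.09 -0.14  0.02]
17.02 -0.003 fN -1.23 fT -0.54 fz 6.93 err mm [-0.32 -0.11  0.58] [-0.42  0.05 -0.01]
contact
```

View pics/i1.png

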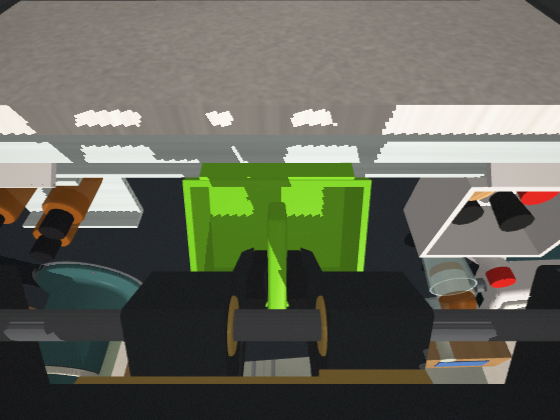

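The rear wall is on the cleat (contact at about −1.7 mm commanded, consistent with geometry). I'll relieve slightly and swing level about the cleat edge in steps.

```bash
python3 - <<'E'
from h import *
from cell import manip, cams
D=dict(dgz=.0015)
f0=None
for a,hx,hz in [(35,.0002,-.001),(31,.0,-.0006),(27,-.0001,-.0004),(23,-.0002,-.0003),(19,-.0003,-.0002),(15,-.0004,-.0002),(11,-.0005,-.0002),(7,-.0005,-.0002),(3.5,-.0006,-.0002),(0,-.0006,-.0002)]:
    p,r=tcp_for(hx,hz,np.radians(a),**D);manip.move_linear(p,rate=.015,rot=r);manip.dwell(.05)
    st=manip.state();f=np.array(st['contact_force']);f0=f if f0 is None else f0;d=f-f0
    e=st['tool_pos']-p
    print(round(st['clock'],2),a,'fN %.2f fT %.2f fz %.2f'%(d@N,d@TT,d[2]),'err mm',(np.array([e@N,e@TT,e[2]])*1000).round(2),'m',round(float(np.array(st['moment'])@TT),2),round(st['gripper_width'],5))
    if np.linalg.norm(d)>15: print('contact');break
c=cams.capture('wrist');cv2.imwrite('pics/j1.png',c['image']);c['T']=wristT(st,c);np.savez('j1.npz',**c)
c=cams.capture('side');cv2.imwrite('pics/j1s.png',cv2.resize(c['image'][60:240,150:390],None,fx=3.2,fy=3.2,interpolation=cv2.INTER_CUBIC))
E
```

```text
17.4 35 fN 0.00 fT 0.00 fz 0.00 err mm [ 0.14  0.09 -0.51] m -0.13 0.00971
17.81 31 fN 0.79 fT -0.25 fz -0.29 err mm [ 0.33  0.13 -0.19] m -0.45 0.00961
18.22 27 fN 0.32 fT -0.08 fz -0.24 err mm [ 0.24  0.14 -0.24] m -0.4 0.009
18.63 23 fN 0.27 fT -0.02 fz -0.79 err mm [ 0.19  0.13 -0.21] m -0.4 0.0091
19.05 19 fN 0.16 fT -0.60 fz -0.16 err mm [ 0.18  0.08 -0.08] m -0.3 0.00952
19.47 15 fN 0.26 fT -0.83 fz 0.28 err mm [ 0.14  0.05 -0.01] m -0.23 0.00966
19.88 11 fN 1.37 fT -0.38 fz 0.43 err mm [ 0.14 -0.01  0.1 ] m -0.17 0.00946
20.3 7 fN 1.44 fT 0.15 fz -0.85 err mm [ 0.12 -0.01  0.13] m -0.09 0.00936
20.69 3.5 fN 0.93 fT 0.04 fz 0.33 err mm [ 0.12 -0.03  0.21] m -0.1 0.00906
21.08 0 fN 1.30 fT -0.61 fz -0.49 err mm [ 0.12 -0.02  0.25] m -0.06 0.00946
```

View pics/j1.png

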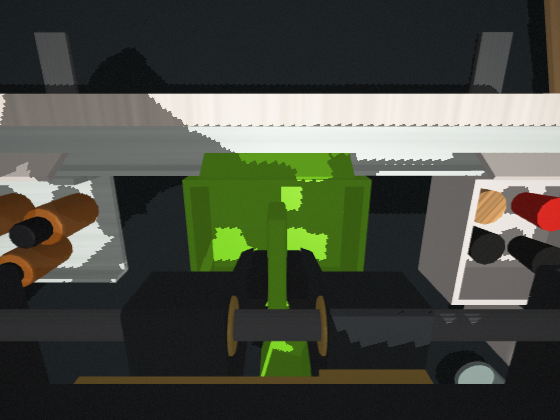

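View pics/j1s.png

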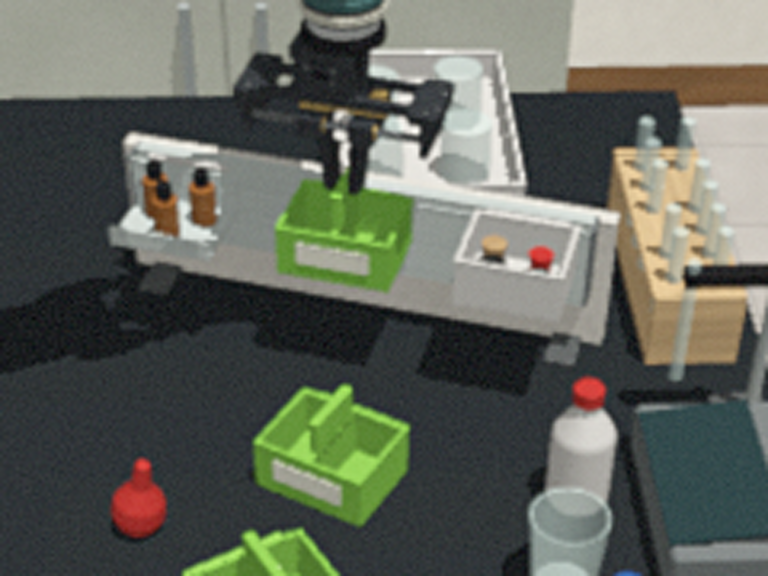

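The caddy is level, with the strip hooked behind the cleat and the lip under the ledge. I'll lower it to light contact before releasing.

```bash
python3 - <<'E'
from h import *
from cell import manip, cams
D=dict(dgz=.0015)
f0=None
for hz in (-.0002,-.0008,-.0014,-.002,-.0026,-.0032):
    p,r=tcp_for(-.0006,hz,0,**D);manip.move_linear(p,rate=.01,rot=r);manip.dwell(.1)
    st=manip.state();f=np.array(st['contact_force']);f0=f if f0 is None else f0;d=f-f0
    e=st['tool_pos']-p
    print(round(st['clock'],2),hz,'fN %.2f fT %.2f fz %.2f'%(d@N,d@TT,d[2]),'err mm',(np.array([e@N,e@TT,e[2]])*1000).round(2),'m',round(float(np.array(st['moment'])@TT),2))
    if d[2]>3: print('contact');break
E
```

```text
21.53 -0.0002 fN 0.00 fT 0.00 fz 0.00 err mm [ 0.15 -0.03  0.03] m -0.15
21.88 -0.0008 fN -0.41 fT -0.89 fz 0.48 err mm [ 0.19 -0.08  0.13] m -0.25
22.23 -0.0014 fN -2.30 fT 0.26 fz 4.72 err mm [ 0.15 -0.16  0.45] m -0.2
contact
```

Seated on the cleat at about −1 mm. I'll release by opening modestly, wait, then check before retreating.

```bash
python3 - <<'E'
from h import *
from cell import manip, cams
manip.set_gripper(.04);manip.dwell(.3)
st=manip.state();print(st['clock'],st['gripper_width'],np.round(st['contact_force'],2))
p=np.array(st['tool_pos']);p[2]+=.09
manip.move_linear(p,rate=.12);manip.dwell(.2)
st=manip.state();c=cams.capture('wrist');cv2.imwrite('pics/k1.png',c['image']);c['T']=wristT(st,c);np.savez('k1.npz',**c)
c2=cams.capture('side');np.savez('k1s.npz',**c2);cv2.imwrite('pics/k1s.png',cv2.resize(c2['image'][60:240,150:390],None,fx=3.2,fy=3.2,interpolation=cv2.INTER_CUBIC))
print(manip.state()['clock'],np.round(manip.state()['contact_force'],2))
w=cloud(c,c['T']);d=(w-SEAT)*1000
X=d@N;Y=d@TT;Z=d[...,2]
hsv=cv2.cvtColor(c['image'],cv2.COLOR_BGR2HSV);m=(cv2.inRange(hsv,(35,100,30),(75,255,255))>0)&(X>-110)&(X<30)&(abs(Y)<80)
g=m&(Z>37)&(Z<54);q=np.c_[X[g],Y[g]].astype(np.float32)
print('grip top',g.sum(),np.median(Z[g]),cv2.minAreaRect(q))
r=m&(Z>0)&(Z<16)&(abs(Y)>49)&(abs(Y)<56)&(X<-2)
s=np.linalg.lstsq(np.c_[X[r],Y[r],np.ones(r.sum())],Z[r],rcond=None)[0];print('rim slope x,y',s, 'X range',np.percentile(X[r],[1,99]),np.median(Z[r]))
r=m&(abs(Z-8)<6)&(X<-3)
for lo in range(-50,50,20):
    k=r&(Y>lo)&(Y<lo+20);print(lo,'X max/min rim',np.percentile(X[k],[1,99]).round(1))
E
```

```text
23.15 0.03984401400319052 [ 0.85 -0.28 -0.3 ]
24.35 [-1.06 -0.14 -0.25]
grip top 901 43.28406877859614 ((-45.76688003540039, 0.1877918243408203), (59.244667053222656, 9.593134880065918), 0.3116268813610077)
rim slope x,y [1.04247319e-02 1.74771385e-03 7.05498626e+00] X range [-86.62195163  -3.64823723] 7.249034210505018
-50 X max/min rim [-88.5  -3.1]
-30 X max/min rim [-88.7  -3.1]
-10 X max/min rim [-88.5  -3. ]
10 X max/min rim [-88.8  -3. ]
30 X max/min rim [-89.   -3.1]
```

View pics/k1.png

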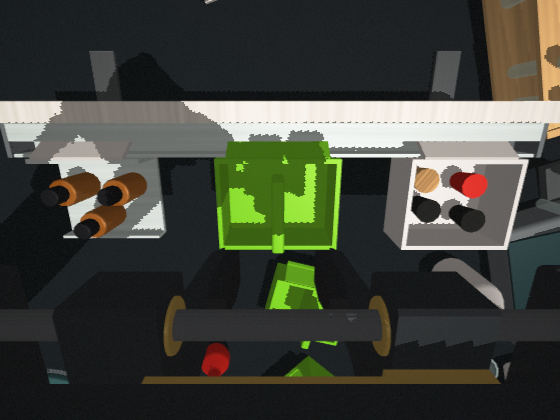

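View pics/k1s.png

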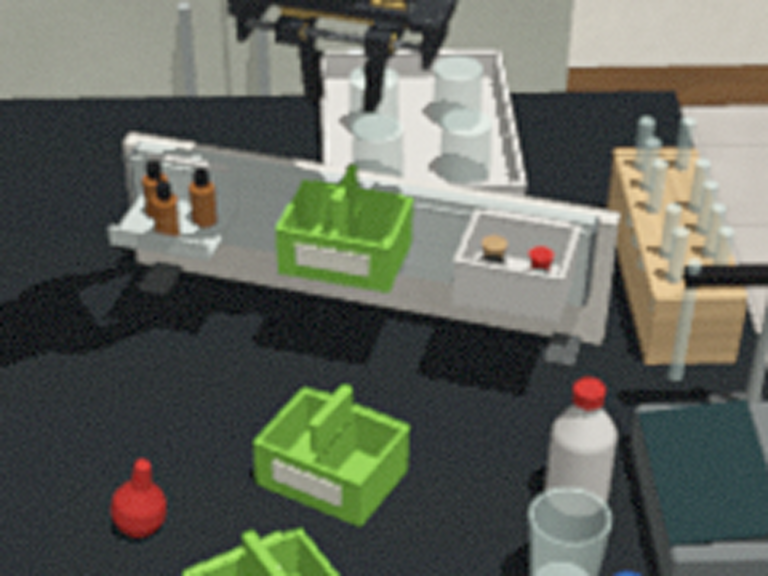

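The released caddy hangs level (slope 0.01 rad) and square (0.3°), with its grip 45.8 mm in front of the cleat edge as designed. I'll do a quick bystander check, then hand in.

```bash
python3 - <<'E'
from h import *
from cell import manip, cams, order
a=load('a_side.npz')['image'];b=cams.capture('side')['image']
d=cv2.absdiff(a,b).max(2)
for n,(u0,v0,u1,v1) in dict(flask=(325,300,372,358),beaker=(312,210,344,252),reagent=(325,238,360,285),cyl=(195,325,232,388),wash=(318,178,346,216)).items():
    print(n,'changed px frac',(d[v0:v1,u0:u1]>40).mean().round(3))
s=manip.state();print(s['clock'],s['tool_pos'])
order.close_job()
E
```

```text
flask changed px frac 0.0
beaker changed px frac 0.0
reagent changed px frac 0.0
cyl changed px frac 0.0
wash changed px frac 0.0
24.4 [0.5271991  0.30673614 0.24697401]
the job is handed in; nothing more can be done
```

The green caddy is back on the rail, released and hanging on its own in the middle of the free place. I handed the job in at about 24.4 s, and no verdict was reported.

I took the caddy farthest to the robot's right and tilted its front up 35°. The strip went down the slot until the rear wall touched the cleat, then I swung the caddy level in steps and let go.

**Last checks (wrist camera, after release):**
- **Position:** the grip is 45.8 mm in front of the cleat edge, as designed, and within 1 mm of the measured middle of the free place.
- **Level and square:** the tilt is about 0.01 rad. The caddy is square to the rail within about 0.3°, and the rear wall is flush along its whole width.
- **Height:** the grip top read about 1.2 mm below nominal. That is within the camera's 2 mm accuracy and the 4 mm tolerance, and it was the only reading that disagreed.
- **Bystanders:** the flask, beaker, reagent bottle, cylinder and wash bottle show no change in the side view between the start and the end.
- **Forces:** contact forces read at each step of the insertion stayed below about 7 N, and the gripper was clear of everything at the end.

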